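# Fish the backing block out of the desk upright

## Task

Take the hook picker from its fork stand and use it to fish the steel backing block by its wire bail out of the bottom of the hollow desk upright, then set the block down gently, flat in the shallow tray. Feel for the bail with care: it leans one way or the other, and neither the bail nor the tube may be pushed or knocked hard. Unhook the picker, hang it back upright in its fork and let go; never touch the block with the gripper itself, and leave the other things on the bench where they are.

Things in the scene. Friction and masses are not known exactly. Their poses are not given: they have to be found in the camera images.
- upright: Hollow desk upright, white steel box section, open end up, fixed to the bench. Outside 100 (its x) by 60 (its y) mm, walls 4 mm: the well is 92 by 52 mm. Origin: centre of the underside of its 150 x 100 x 8 mm foot plate; z up; well floor 8 mm, rim 140 mm above the origin.
- block: Backing block at the bottom of the upright: plain steel, 84 (its x) by 44 (its y) by 24 (z) mm, 0.25 to 0.5 kg, origin: centre of its underside. A wire bail is hinged on its top. Lifted by a leaning bail it hangs tilted; set down, it tips flat about its low edge only if the hook follows the bar sideways, else it jams tilted. The picker may press block or bail (or the upright) with 12 N at most.
- bail_pivot (a point): Pivot of the block's bail, 26 mm above its underside. The bail is a U of 5 mm wire: bar along the block's y, 28 mm from the pivot, legs 38 mm apart. It leans up to 0.6 rad to the block's +x or -x (bar up to 16 mm off centre); the lean is not measured. The hinge is so stiff that a push under 20 N slides the whole block instead.
- picker: Hook picker, 173 mm long, 0.16 kg, hanging upright. Origin: underside of the hook foot, on the shaft axis; z up along the shaft, x the way the foot points. 8 mm shaft; square flange 40 mm wide, z = 120 to 125 mm; wooden handle 24 (x) by 34 (y) mm, z = 125 to 173 mm. Gripped across the 24 mm it best bears pushes along the foot.
- picker_lip (a point): Top of the upturned lip of the picker's foot. Foot: 7 mm wide, 6 mm thick, x = -4 to 14 mm from the shaft axis; lip x = 11 to 14 mm, its top 11 mm above the foot's underside. The bail's bar sits on the foot between shaft and lip.
- stand: Fork stand, fixed. Origin at bench level below the hung picker, z up. Two level tines, top 140 mm up, 6 mm thick, 16 mm slot along x, open to -x (tine ends x = -45), closed at x = 10 mm. The picker hangs near x = 0, flange on the tines, foot to +x, origin 20 mm up; it leaves by a slight lift and 60 mm to -x. Post below the tines, x = 30 to 60 mm; nothing is above them.
- tray: Shallow aluminium tray, fixed, 170 (its x) by 130 (its y) by 25 mm high outside, walls and floor 4 mm. Origin: centre of its underside, z up.
- offcut: Bystander: short square tube offcut, 40 x 40 x 55 mm, standing. Origin: centre of underside.
- tin: Bystander: round tin, 56 mm across, 70 mm high. Origin: centre of underside.
- scrap: Bystander: wood scrap 90 x 50 x 18 mm. Origin: centre of underside.
- driver: Bystander: screwdriver lying on the bench. Origin: on its underside.
- spacer: Bystander: rubber ring 44 mm across, 18 mm high. Origin: centre of underside.
- hammer: Bystander: hammer lying on the bench.
- spanner: Bystander: spanner lying on the bench.
Not all that is in view belongs to the job. Leave any red look-alike of the block alone.

How it is judged:
On the way, in this order (a step that is already met when the one before it is completed fails the run):
1. the block hangs on the picker, clear above the rim of the upright (z of block in the frame of upright above 0.142 m and contact force between picker and block above 0.8 N), for 0.1 s.
2. the block lies flat in the tray, let go by the picker (x of block in the frame of tray between -0.08 and 0.08 m and y of block in the frame of tray between -0.06 and 0.06 m and z of block in the frame of tray below 0.008 m and angle between block's own z axis and vertical below 0.08 rad and linear speed of block below 0.02 m/s and contact force between picker and block below 0.1 N), for 0.2 s.
At the end, for the whole second after the job is handed in: The block lies flat (within 0.08 rad) and still on the tray floor, free of the picker; the picker hangs still and upright (within 0.1 rad) in the fork slot, flange on the tines (height within 5 mm, -35 to 12 mm along the slot), released (all of step 2 and x of picker in the frame of stand between -0.035 and 0.012 m and y of picker in the frame of stand between -0.012 and 0.012 m and z of picker in the frame of stand between 0.015 and 0.025 m and angle between picker's own z axis and vertical below 0.1 rad and linear speed of picker below 0.03 m/s); the robot touches nothing.
It fails at once if the picker presses or knocks the block or its bail with more than 12 N (contact force between picker and block above 12 N).
It fails at once if the picker presses or knocks the upright with more than 12 N (contact force between picker and upright above 12 N).
It fails at once if the block is dropped or banged into the tray (more than 40 N) (contact force between block and tray above 40 N).
It fails at once if the gripper or arm touches the block (contact force between any of the fingers, the arm and block above 0.5 N).
It fails at once if a loose bystander is moved from its place by more than 30 mm (distance of any of offcut, tin, scrap, driver, spacer, hammer, spanner from where it was at the start of the episode above 0.03 m).
It also fails if it takes over 72 s, if anything falls off the work surface, if the arm or the gripper's body presses on something with over 40 N, if the wrist force passes 120 N, or if a joint passes its speed limit or range.

## Robot

A 7-joint arm with a two-finger parallel gripper is mounted at the origin on the work surface. World frame = base frame: x ahead of the robot, y to its left, z up, the work surface at z = 0. Lengths are in m, angles in rad, forces in N, time in s.
With the tool pointing down it reaches from about 0.425 to 0.95 m from the base axis. Payload 4.7 kg.
Tool frame: the origin (TCP) lies on the centre line of the jaws, within the pads' length; the fingertips stand robot.nose_length ahead of it and the grasp point (between the pads) lies 8 mm behind it (robot.nose_length is the distance from the TCP to the fingertips, in m); z points along the fingers, x is the direction in which the jaws open and shut, and the axes are right-handed (so a half turn about z gives the same grasp; the last joint's range is limited). The gripper opens to 85 mm and grips with 20 to 120 N. Pads are 22 mm wide; open, the fingers measure 114 mm over their backs; the gripper's body (76 mm by 85 mm) begins 54 mm behind the grasp point. The pads swing forward as they close: fully open they stand 13 mm farther back than shut.
Start: joints at [1.192, 0.469, -0.049, 1.532, 0.024, 1.141, -0.082], TCP at [0.231, -0.634, 0.242] pointing down, gripper open.
Joint ranges: [-2.59, 2.59], [-0.33, 1.99], [-1.39, 1.29], [0.1, 2.45], [-1.04, 4.18], [0.21, 1.99], [-2.66, 2.66]. Speed limits (rad/s): [2.57, 2.57, 3.14, 3.14, 3.14, 3.14, 3.14].

## Interface

Orientations are given as [roll, pitch, yaw] about the fixed x, y, z axes, in that order (R = Rz(yaw) Ry(pitch) Rx(roll)).
In Python, from plant import robot gives the robot as it stands. Calls block until the motion is done:
- robot.goto(position, orientation): joint-space move of the TCP to a pose.
- robot.move_straight(position, vel=0.15, attitude=None, contact_N=None): straight line of the TCP; attitude=None keeps the orientation; vel is the mean speed in m/s. With contact_N (N) it stops when the force on the tool has changed by that much, and returns True; else False.
- robot.move_joints(angles): joint-space move.
- robot.grip(opening, strength=None): opening from 0.0 (shut) to 1.0 (fully open); strength is the grip in N (None keeps the last); returns when the fingers have stopped.
- robot.sleep(seconds).
- robot.inverse_kinematics(position, orientation): joint angles nearest the present ones, or None.
- robot.sense(): the state.
- robot.grab_frame(name): name is "side" or "top" or "wrist"; returns a dict with "image" (420x560x3 uint8, red, green, blue), "range_z" (420x560 float32, m along the optical axis (not along the pixel's ray), 0 where there is no reading), "fx", "fy", "cx", "cy" (pixels), "dist_coeffs" ([k1, k2, p1, p2, k3] as OpenCV has them; the pictures are not rectified), "R" (3x3) and "t" (3): a world point X has camera coordinates R X + t. Camera axes: x right, y down, z forward; pixel columns grow to the right and rows downward; lengths in m; the calibration is good to about 2 mm. A picture is of the moment at which its call begins.
A pose or a line that the arm cannot do raises robot.IKError and nothing moves.
- robot.close_job(): hands the job in, once; it reports no verdict.
The state is a dict: "t": time; "joint_pos": joint angles; "joint_velocities": joint speeds; "effort": joint torques, N m; "tcp_pos": TCP position; "tcp_rot": TCP orientation; "wrist_force": force on the tool from outside, world axes, zero at the start; "torque": the same for the moment, N m; "opening": opening from 0.0 (shut) to 1.0 (fully open).
Only numpy, scipy, OpenCV 4.12 (cv2) and the standard library are available. Lean on these libraries where they do the work, as an engineer would, in place of code of your own. Each camera call takes 0.05 s, during which the arm holds its last target.

## Working session

There is one attempt and no reset: what is moved stays moved. The work goes in short steps, each a Python script; the robot and the scene stay as the last script left them, time stands still between calls to the robot, and variables do not carry over. Pictures are saved under pics/ and viewed, and the job is handed in when it is done.

```bash
ls; mkdir -p pics; cat > h.py <<'E'
import numpy as np, cv2, pickle
from plant import robot
def grab(n,tag):
    f=robot.grab_frame(n); pickle.dump(f,open(f'pics/{tag}.pkl','wb'))
    cv2.imwrite(f'pics/{tag}.png',f['image'][:,:,::-1]); return f
def load(tag): return pickle.load(open(f'pics/{tag}.pkl','rb'))
def K(f): return np.array([[f['fx'],0,f['cx']],[0,f['fy'],f['cy']],[0,0,1]])
def px2w(f,u,v,z=None,depth=None):
    p=cv2.undistortPoints(np.array([[[u,v]]],float),K(f),np.array(f['dist_coeffs'])).ravel()
    R=np.array(f['R']);t=np.array(f['t'])
    d=R.T@np.array([p[0],p[1],1]); c=-R.T@t
    if z is not None: return c+d*(z-c[2])/d[2]
    if depth is None: depth=f['range_z'][int(round(v)),int(round(u))]
    return c+d*depth
def w2px(f,P):
    r,_=cv2.Rodrigues(np.array(f['R']))
    return cv2.projectPoints(np.atleast_2d(np.array(P,float)),r,np.array(f['t'],float),K(f),np.array(f['dist_coeffs']))[0][:,0]
def crop(f,u0,u1,v0,v1,s,tag):
    im=f['image'][v0:v1,u0:u1,::-1]; im=cv2.resize(im,None,fx=s,fy=s,interpolation=cv2.INTER_CUBIC)
    cv2.imwrite(f'pics/{tag}.png',im)
E
python3 - <<'E'
from h import *
for n in ['side','top','wrist']: 
    f=grab(n,n+'0'); print(n, -np.array(f['R']).T@f['t'], f['fx'])
s=robot.sense(); print(s, robot.nose_length)
E
```

```text
pics
side [ 0.45370391 -1.28509502  0.88556073] 503.26794617927135
top [ 0.44690651 -0.05469037  1.38315121] 384.7567290697251
wrist [ 0.30179441 -0.60728317  0.37389029] 291.34173769336354
{'t': 0.15, 'joint_pos': array([ 1.19209919,  0.4692694 , -0.04864635,  1.53339834,  0.02411612,
        1.14097297, -0.08227632]), 'joint_velocities': array([-0.00194606, -0.00105122,  0.002114  , -0.00443079, -0.00011474,
       -0.0012115 ,  0.00079317]), 'effort': array([ 6.91947171e-04, -5.10766625e+01, -4.66964452e-02, -2.37979370e+01,
        1.07661512e-02,  5.36564607e-03,  2.61674347e-05]), 'tcp_pos': array([ 0.23122929, -0.63371979,  0.24150269]), 'tcp_rot': array([ 3.14155765e+00,  1.46152659e-03, -1.22089779e+00]), 'wrist_force': array([-0.08314565, -0.53101004, -0.70397522]), 'torque': array([-0.05655617, -0.02969672, -0.06536043]), 'opening': 0.9972704622764861} 0.011
```

View pics/top0.png

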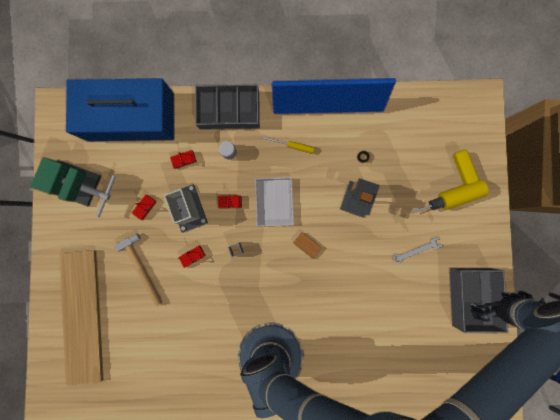

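View pics/side0.png

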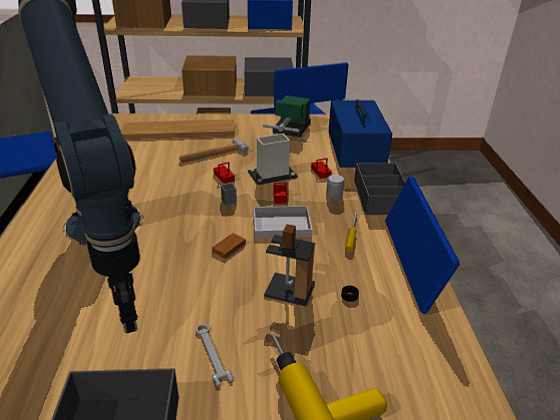

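View pics/wrist0.png

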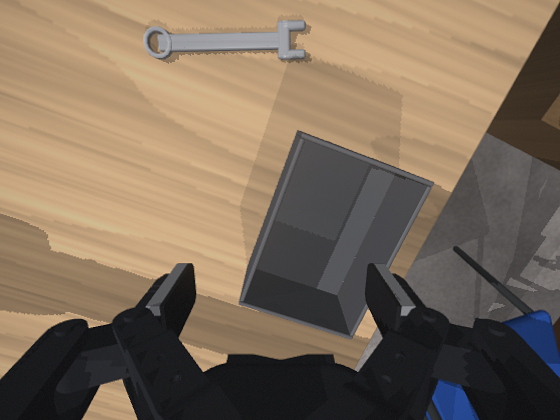

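Top view: upright about (185,207), tray (275,203), stand with picker (361,197). The red things are look-alikes. Enlarging these.

```bash
python3 - <<'E'
from h import *
f=load('top0')
a=f['image']
def c(u0,u1,v0,v1,s): return cv2.resize(a[v0:v1,u0:u1,::-1],None,fx=s,fy=s,interpolation=cv2.INTER_CUBIC)
A=c(155,215,175,240,6);B=c(245,305,165,230,6);cv2.imwrite('pics/c1.png',np.hstack([A,B]))
cv2.imwrite('pics/c2.png',c(335,395,165,225,8))
g=load('side0');a=g['image']
cv2.imwrite('pics/c3.png',c(250,330,210,310,6))
for p in [(361,197),(275,203),(185,207)]: print(px2w(f,*p))
E
```

```text
[ 0.53824931 -0.29417208  0.19187079]
[ 0.5357101  -0.02397069  0.00652251]
[0.52497776 0.29353794 0.02929825]
```

View pics/c1.png

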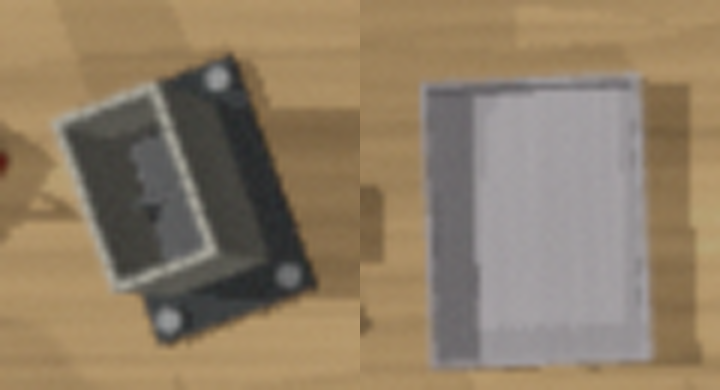

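View pics/c2.png

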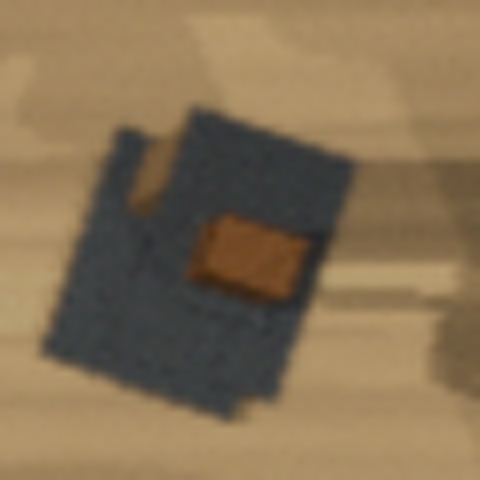

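View pics/c3.png

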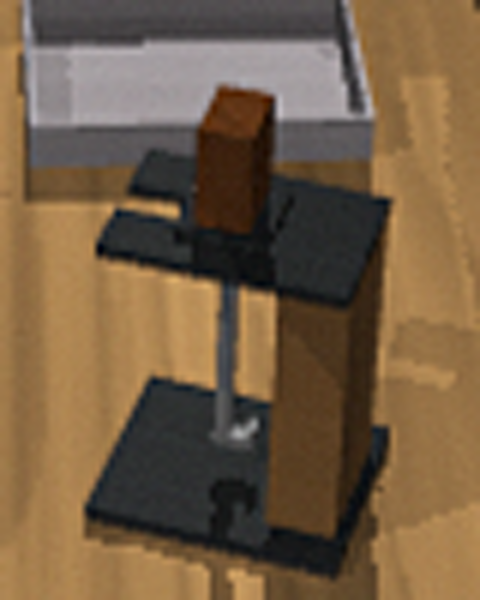

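```bash
python3 - <<'E'
from h import *
f=load('wrist0'); s=robot.sense()
from scipy.spatial.transform import Rotation as Ro
Rt=Ro.from_euler('xyz',s['tcp_rot']).as_matrix()
c=-np.array(f['R']).T@f['t']
print('cam in tool',Rt.T@(c-s['tcp_pos'])); print('cam axes in tool\n',Rt.T@np.array(f['R']).T)
t=load('top0')
# stand tine plate corners approx z=.14 from crop (335+u/8)
for u,v in [(190,105),(355,160),(280,400),(45,350),(120,130),(240,415)]: print(px2w(t,335+u/8,165+v/8,z=.14)[:2],px2w(t,335+u/8,165+v/8,z=.173+.02)[:2])
print('handle');P=[(235,213),(308,235),(297,300),(205,275)]
for u,v in P: print(px2w(t,335+u/8,165+v/8,z=.193)[:2])
print('upright rim')
for u,v in [(57,122),(157,85),(215,250),(118,290)]: print(px2w(t,155+u/6,175+v/6,z=.14)[:2])
print('tray')
for u,v in [(62,85),(280,75),(293,360),(75,367)]: print(px2w(t,245+u/6,165+v/6,z=.025)[:2])
for p,y in [((.52,.2,.42),.34),((.52,.2,.42),.34+np.pi),((.54,-.29,.4),-.3),((.54,-.29,.2),-.3+np.pi)]:
    print(robot.inverse_kinematics(list(p),[np.pi,0,y]))
E
```

```text
cam in tool [-0.00083835 -0.07534731 -0.13238914]
cam axes in tool
 [[ 9.99999162e-01  5.19847816e-04 -1.18554327e-03]
 [-1.45731685e-04  9.55210941e-01  2.95925730e-01]
 [ 1.28628025e-03 -2.95925310e-01  9.55210216e-01]]
[ 0.60357531 -0.29907827] [ 0.59689596 -0.28865914]
[ 0.58011372 -0.36455438] [ 0.57443462 -0.35134376]
[ 0.48378724 -0.33165486] [ 0.48221488 -0.31984687]
[ 0.50527978 -0.23825575] [ 0.50279111 -0.2304297 ]
[ 0.59389121 -0.27066461] [ 0.58762473 -0.26145685]
[ 0.47799444 -0.31552934] [ 0.47666905 -0.30440883]
handle
[ 0.55464893 -0.3047702 ]
[ 0.5456774  -0.33247641]
[ 0.52062777 -0.32750981]
[ 0.53083111 -0.2925873 ]
upright rim
[0.55757751 0.33169374]
[0.57687104 0.27760894]
[0.48696733 0.24611836]
[0.46622477 0.2983583 ]
tray
[0.62047857 0.04435487]
[ 0.62431954 -0.08482238]
[ 0.45587833 -0.08963488]
[0.45362347 0.03846133]
[ 0.40921502  0.35211721 -1.14073267  1.50473882  0.31995847  1.489186
 -0.39403406]
None
[ 0.71986918  0.30406642 -0.39688333  1.43993878  0.11731302  1.4209658
  0.02186063]
[-0.31552734  0.63622101  1.11350219  1.77680249 -0.62837375  1.13589749
 -2.43827824]
```

```bash
python3 - <<'E'
from h import *
robot.goto([.53,-.31,.36],[np.pi,0,-.3]); print(robot.sense()['t'])
grab('wrist','w1')
robot.goto([.548,.2185,.36],[np.pi,0,.35]); print(robot.sense()['t'])
f=grab('wrist','w2'); 
print(robot.sense()['tcp_pos'], w2px(f,[[.522,.2885,.05]]))
E
```

```text
1.8167
3.7833
[0.54890662 0.21676946 0.35975579] [[279.68218286 120.87377933]]
```

View pics/w1.png

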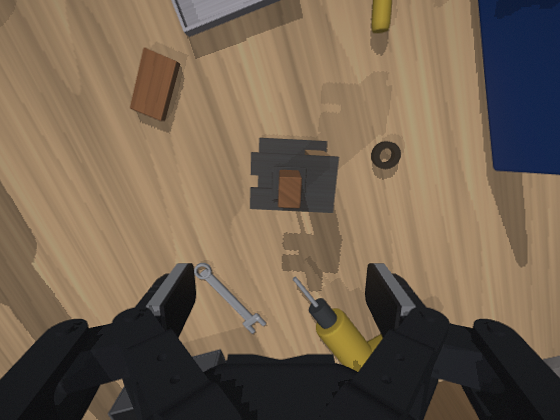

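View pics/w2.png

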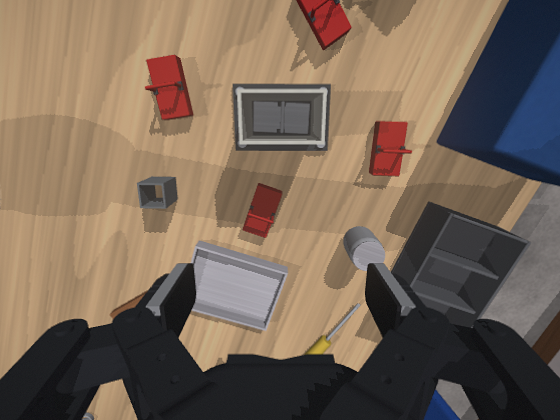

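```bash
python3 - <<'E'
from h import *
f=load('w2'); crop(f,225,340,75,160,6,'c4')
f=load('w1'); crop(f,240,350,130,220,6,'c5')
f=grab('wrist','w3');crop(f,225,340,75,160,6,'c6'); s=robot.sense();print(s['tcp_pos'],s['tcp_rot'],np.abs(s['joint_velocities']).max())
E
```

```text
[0.54877866 0.21701475 0.3598007 ] [3.14112848e+00 2.60041997e-04 3.47252958e-01] 0.004612763510505209
```

View pics/c6.png

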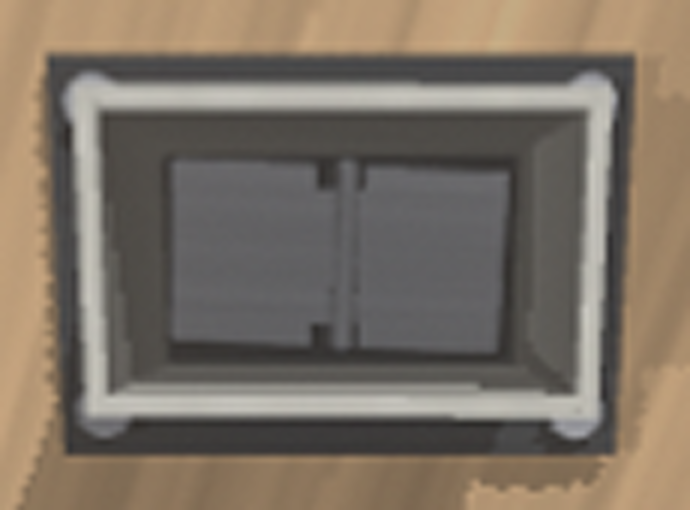

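View pics/c5.png

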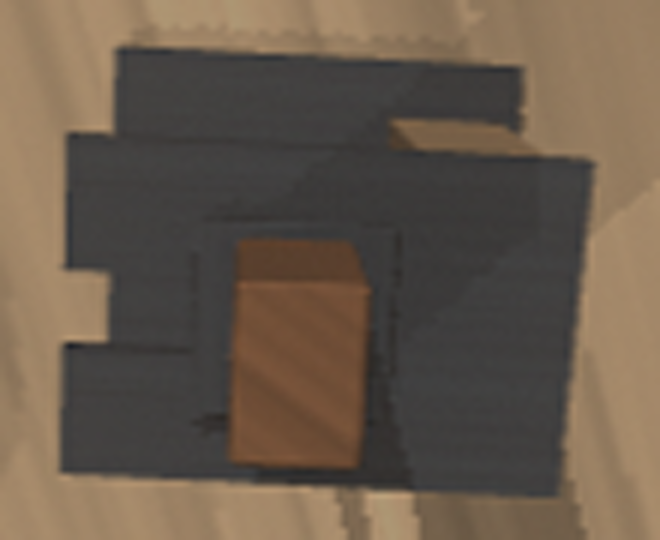

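```bash
cat >> h.py <<'E'
def pts(f,P,u0,v0,s,z): return np.array([px2w(f,u0+(u+.5)/s-.5,v0+(v+.5)/s-.5,z=z)[:2] for u,v in P])
def pose(Q):
    # quad order: (-x,+y),(+x,+y),(+x,-y),(-x,-y) ; returns centre,yaw,sizes
    c=Q.mean(0); d=(Q[1]+Q[2]-Q[0]-Q[3])/2; e=(Q[0]+Q[1]-Q[2]-Q[3])/2
    return c,np.arctan2(d[1],d[0]),np.linalg.norm(d),np.linalg.norm(e),np.arctan2(e[1],e[0])-np.pi/2
E
python3 - <<'E'
from h import *
f=load('w3'); 
a=pose(pts(f,[(72,85),(613,85),(603,418),(85,418)],225,75,6,.14)); print('rim',a)
print('foot',pose(pts(f,[(47,55),(635,55),(613,455),(67,455)],225,75,6,.008)))
print('block',pose(pts(f,[(170,158),(512,168),(500,353),(168,343)],225,75,6,.032)))
def loc(P,z):
    y=a[1];R=np.array([[np.cos(y),np.sin(y)],[-np.sin(y),np.cos(y)]])
    print(np.round((R@(pts(f,P,225,75,6,z)-a[0]).T).T*1000,1))
print('bar');loc([(347,165),(343,345)],.06)
print('shadow spots');loc([(325,172),(318,335),(360,175)],.034)
t=load('w1'); 
for nm,P,z in [('handle',[(236,284),(369,288),(361,468),(230,463)],.193),('tines',[(66,133),(593,160),(563,495),(62,472)],.14)]: print(nm,pose(pts(t,P,240,130,6,z)))
print('slot',pts(t,[(108,270),(108,343),(66,268),(66,343)],240,130,6,.14))
print('tray'); 
g=cv2.resize(f['image'][235:340,175:300,::-1],None,fx=6,fy=6,interpolation=cv2.INTER_CUBIC)
cv2.imwrite('pics/c7.png',g[:600,:800])
E
```

```text
rim (array([0.52303574, 0.29313774]), np.float64(0.3469876472138798), np.float64(0.1012611994229198), np.float64(0.06038998116467744), np.float64(0.3535280415215607))
foot (array([0.52292785, 0.29326598]), np.float64(0.347002397628235), np.float64(0.14909480207410786), np.float64(0.09986200030208828), np.float64(0.34566375633074764))
block (array([0.52183819, 0.2939012 ]), np.float64(0.3188654648788789), np.float64(0.08431150891324143), np.float64(0.043918552615281756), np.float64(0.30792057654679517))
bar
[[  1.2  21. ]
 [  0.4 -19.1]]
shadow spots
[[ -4.   20.9]
 [ -5.8 -17.6]
 [  4.6  20.2]]
handle (array([ 0.53852448, -0.31037183]), np.float64(-0.3381649393368267), np.float64(0.02316324778183049), np.float64(0.032300431380891524), np.float64(-0.33193355360687304))
tines (array([ 0.54408203, -0.312873  ]), np.float64(-0.35240005213527054), np.float64(0.10511853376717932), np.float64(0.06992303879656007), np.float64(-0.3400024476105201))
slot [[ 0.50579911 -0.29010976]
 [ 0.50095633 -0.30440526]
 [ 0.497808   -0.28718636]
 [ 0.49272797 -0.30183482]]
tray
```

View pics/c7.png

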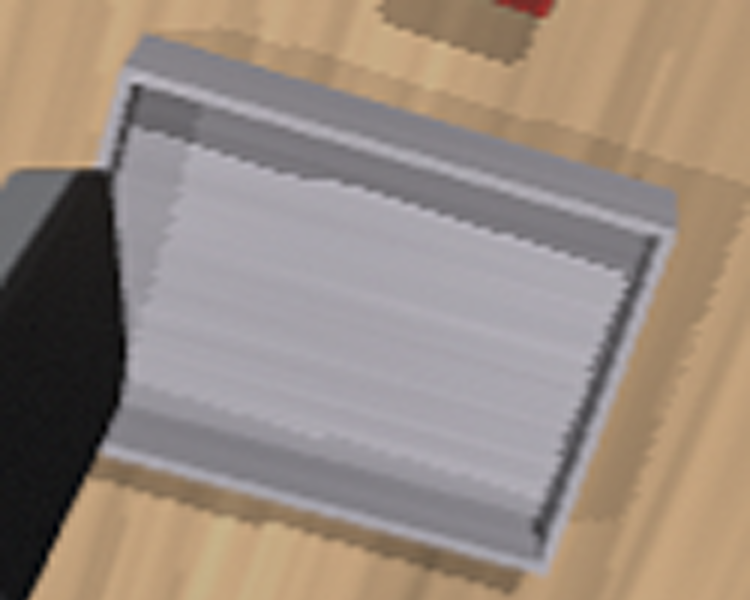

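```bash
python3 - <<'E'
from h import *
f=load('w3')
Q=pts(f,[(127,75),(673,232),(545,572),(100,450)],175,235,6,.025);print(Q,pose(Q))
c=(np.array([345,255])+.5)/6-.5+[225,75]
for du in (-15,-6,0,6,15):
  for dv in (-8,0,8): print(np.round(px2w(f,c[0]+du/3,c[1]+dv),4),end=' ')
  print()
robot.goto([.5385,-.3104,.27],[np.pi,0,-.34]); robot.move_straight([.5385,-.3104,.215],vel=.15)
g=grab('wrist','w4'); crop(g,180,380,120,330,3,'c8'); s=robot.sense();print(s['t'],s['tcp_pos'],s['tcp_rot'])
E
```

```text
[[ 0.45568898  0.04143909]
 [ 0.6224909   0.04737515]
 [ 0.626072   -0.08029031]
 [ 0.48099147 -0.0842867 ]] (array([ 0.54631084, -0.01894069]), np.float64(0.031836047564301945), np.float64(0.1560202827030015), np.float64(0.12751606366362458), np.float64(0.11349829097390951))
[0.5126 0.303  0.0332] [0.5164 0.2924 0.0343] [0.5202 0.2816 0.0322] 
[0.5168 0.3046 0.033 ] [0.5206 0.294  0.0323] [0.5245 0.2832 0.0336] 
[0.5198 0.3044 0.0646] [0.5234 0.2945 0.0647] [0.527  0.2845 0.0666] 
[0.5224 0.3054 0.0641] [0.526  0.2955 0.0638] [0.5302 0.2852 0.0336] 
[0.5266 0.3081 0.0321] [0.5305 0.2975 0.0325] [0.5344 0.2868 0.0336] 
6.3917 [ 0.53946735 -0.31012646  0.21610621] [-3.14143187e+00 -1.88829952e-03 -3.39327911e-01]
```

View pics/w4.png

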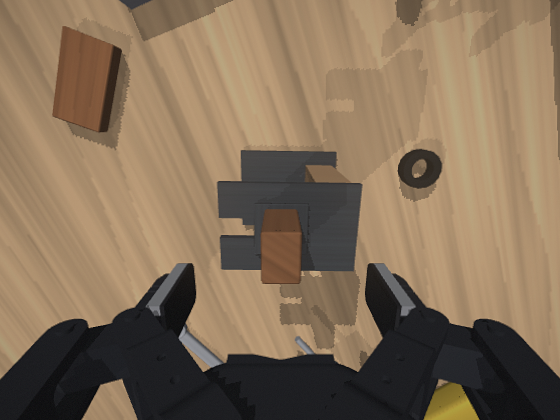

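```bash
python3 - <<'E'
from h import *
g=load('w4')
print(pose(np.array([px2w(g,u,v,z=.193)[:2] for u,v in [(262,234),(301,234),(300,284),(262,283)]])))
robot.move_straight([.5383,-.3104,.163],vel=.08); s=robot.sense(); print(s['tcp_pos'])
robot.grip(0.0,strength=70); s=robot.sense(); print(s['t'],s['tcp_pos'],s['opening'],s['wrist_force'])
E
```

```text
(array([ 0.53862335, -0.31106609]), np.float64(-0.3538748452362825), np.float64(0.022559975180250665), np.float64(0.03193590251042323), np.float64(-0.34670830613552694))
[ 0.53867372 -0.31039348  0.16321972]
7.7833 [ 0.53855553 -0.31047441  0.16336897] 0.273843648295239 [1.38170502 0.28795512 1.80064454]
```

```bash
cat >> h.py <<'E'
def st(tag=''):
    s=robot.sense(); print(tag,'t',round(s['t'],2),'p',np.round(s['tcp_pos'],4),'r',np.round(s['tcp_rot'],3),'F',np.round(s['wrist_force'],2),'o',round(s['opening'],3)); return s
E
python3 - <<'E'
from h import *
p=np.array([.5385,-.3104,.163]); d=np.array([np.cos(.34),-np.sin(.34),0])
robot.move_straight(p+[0,0,.008],vel=.06); st()
robot.move_straight(p+[0,0,.008]-d*.085,vel=.12); st()
robot.move_straight(p+[0,0,.19]-d*.085,vel=.2); st()
g=grab('side','s5'); crop(g,200,360,120,300,4,'c9')
E
```

```text
t 8.07 p [ 0.5386 -0.3104  0.1713] r [ 3.141 -0.    -0.34 ] F [-0.35  0.03 -2.68] o 0.273
 t 8.93 p [ 0.4591 -0.2824  0.1713] r [-3.141e+00 -1.000e-03 -3.400e-01] F [ 0.06  0.32 -1.66] o 0.274
 t 9.98 p [ 0.4578 -0.2819  0.3517] r [-3.141e+00  2.000e-03 -3.400e-01] F [ 0.1  -0.32 -2.22] o 0.271
```

View pics/c9.png

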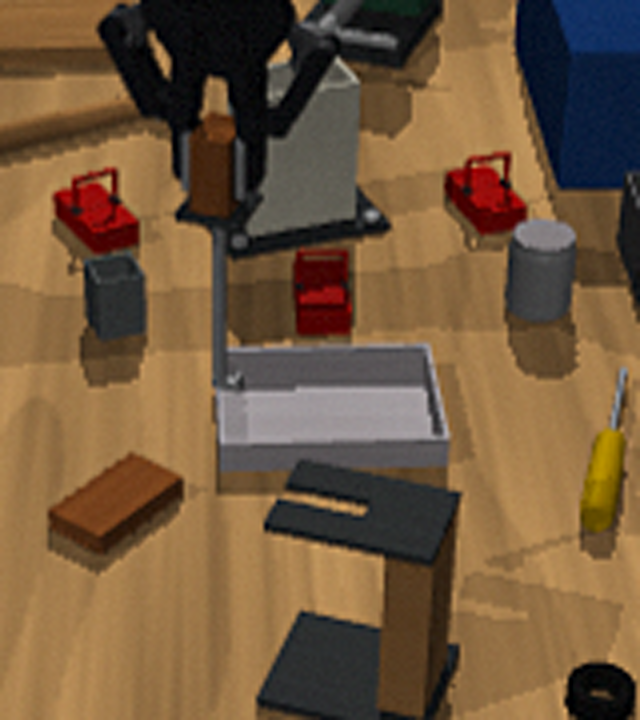

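```bash
python3 - <<'E'
from h import *
bar=np.array([.5234,.2944]); u=np.array([np.cos(.314),np.sin(.314)])
s0=bar-u*.025
robot.goto([.47,0.0,.38],[np.pi,0,0.0])
robot.goto([*s0,.36],[np.pi,0,.314]); robot.sleep(.2); st()
g=grab('wrist','w6'); crop(g,190,370,60,260,3,'c10')
g=grab('side','s6'); crop(g,230,330,40,200,5,'c11')
print(w2px(load('w6'),[[*(s0),.217],[*bar,.06]]))
E
```

```text
t 12.44 p [0.5005 0.285  0.3602] r [ 3.141 -0.     0.311] F [-0.04  0.93 -1.62] o 0.272
[[279.92469368 200.85445053]
 [296.68859741 173.32905682]]
```

View pics/c10.png

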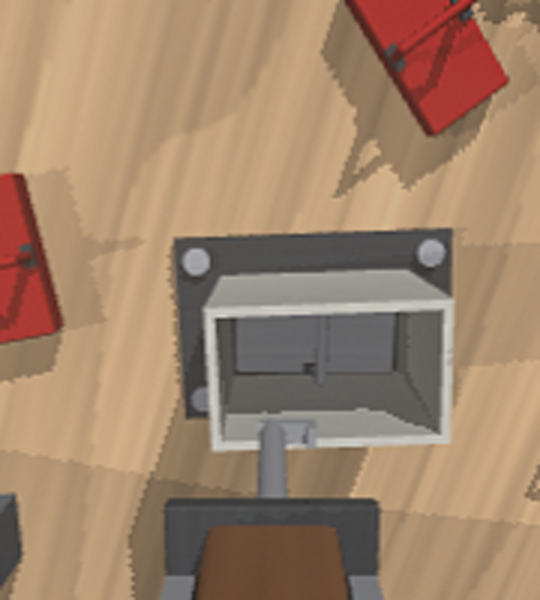

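View pics/c11.png

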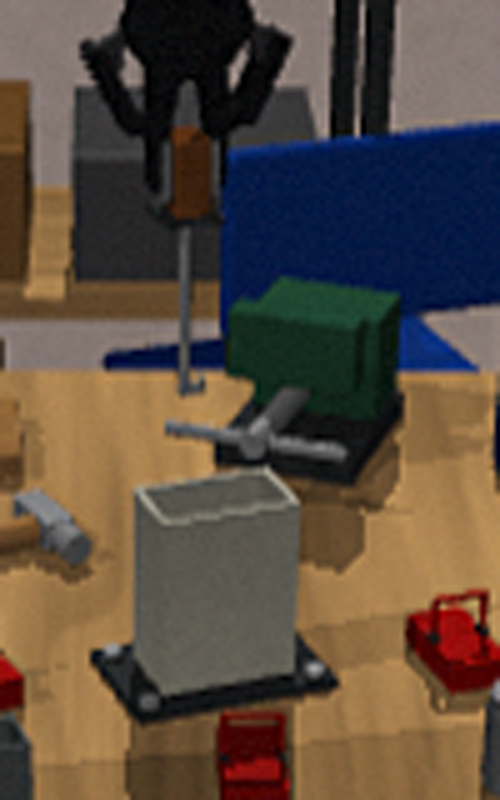

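```bash
python3 - <<'E'
from h import *
bar=np.array([.5234,.2944]); u=np.array([np.cos(.314),np.sin(.314)])
s0=bar-u*.025
print(robot.move_straight([*s0,.30],vel=.08,attitude=[np.pi,0,.314],contact_N=5)); st()
print(robot.move_straight([*s0,.20],vel=.06,contact_N=4)); st()
print(robot.move_straight([*s0,.184],vel=.03,contact_N=3)); st()
g=grab('wrist','w7'); crop(g,190,370,60,260,3,'c12')
E
```

```text
False
 t 13.44 p [0.4998 0.2871 0.3005] r [-3.141e+00 -1.000e-03  3.140e-01] F [ 0.26 -0.41 -1.53] o 0.276
False
 t 15.26 p [0.4998 0.2868 0.2003] r [-3.141e+00 -1.000e-03  3.140e-01] F [ 0.02  0.12 -1.06] o 0.269
False
 t 15.94 p [0.4996 0.2868 0.184 ] r [-3.141  0.     0.314] F [-0.1  -0.02 -1.72] o 0.27
```

View pics/c12.png

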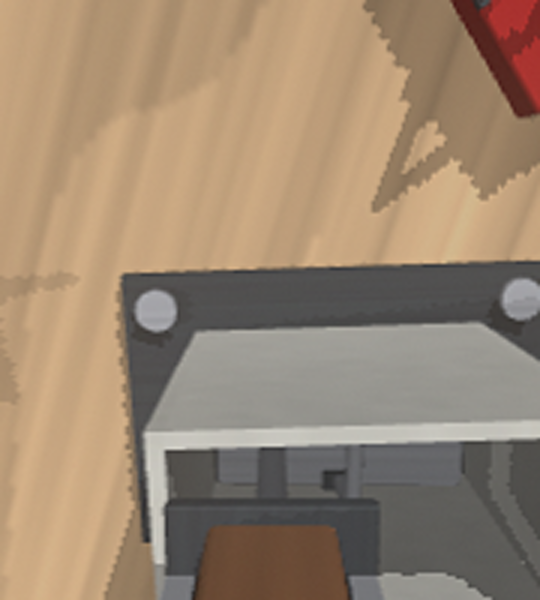

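```bash
python3 - <<'E'
from h import *
bar=np.array([.5234,.2944]); u=np.array([np.cos(.314),np.sin(.314)])
s1=bar-u*.0073
print(robot.move_straight([*s1,.184],vel=.02,contact_N=3)); st()
print(robot.move_straight([*s1,.192],vel=.02,contact_N=3)); st()
for z in (.194,.196,.198,.200):
    r=robot.move_straight([*s1,z],vel=.01); s=st(r)
    if s['wrist_force'][2]<-4.0: break
E
```

```text
False
 t 17.02 p [0.5163 0.2922 0.184 ] r [3.142 0.    0.314] F [-0.38  0.3  -1.23] o 0.27
False
 t 17.57 p [0.5165 0.2921 0.1921] r [ 3.141 -0.     0.314] F [-0.66 -0.15 -1.9 ] o 0.269
False t 17.93 p [0.5165 0.2922 0.194 ] r [-3.142 -0.     0.314] F [ 0.24  0.03 -2.19] o 0.273
False t 18.27 p [0.5165 0.2922 0.1961] r [-3.142 -0.     0.314] F [-0.14 -0.81 -1.22] o 0.276
False t 18.62 p [0.5163 0.2918 0.1975] r [3.141e+00 1.000e-03 3.140e-01] F [ 0.92  0.03 -4.51] o 0.273
```

```bash
python3 - <<'E'
from h import *
bar=np.array([.5234,.2944]); u=np.array([np.cos(.314),np.sin(.314)])
s1=bar-u*.0073
for z in (.200,.204,.210):
    r=robot.move_straight([*s1,z],vel=.015); st(r)
g=grab('wrist','w8'); crop(g,190,370,60,260,3,'c13')
E
```

```text
False t 18.91 p [0.5164 0.2922 0.2   ] r [-3.142  0.     0.314] F [ 0.11  0.02 -4.79] o 0.272
False t 19.32 p [0.5165 0.2922 0.2042] r [-3.142 -0.     0.314] F [-0.16  0.3  -5.3 ] o 0.274
False t 19.88 p [0.5165 0.2922 0.2101] r [-3.142 -0.     0.314] F [-0.12 -0.19 -4.3 ] o 0.273
```

View pics/c13.png

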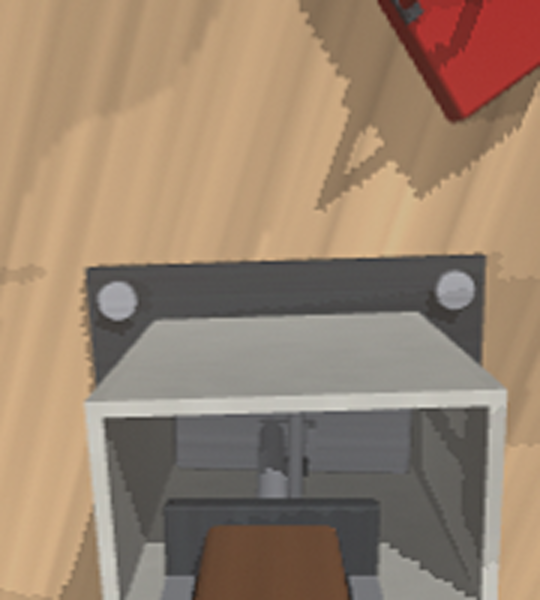

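```bash
python3 - <<'E'
from h import *
bar=np.array([.5234,.2944]); u=np.array([np.cos(.314),np.sin(.314)])
s1=bar-u*.0073
print(robot.move_straight([*s1,.375],vel=.06,contact_N=5)); st()
robot.sleep(.3)
g=grab('wrist','w9'); grab('side','s9'); crop(load('s9'),230,330,40,200,5,'c14')
E
```

```text
False
 t 22.82 p [0.5164 0.2921 0.3748] r [3.142 0.    0.314] F [ 0.07 -0.3  -5.31] o 0.274
```

View pics/c14.png

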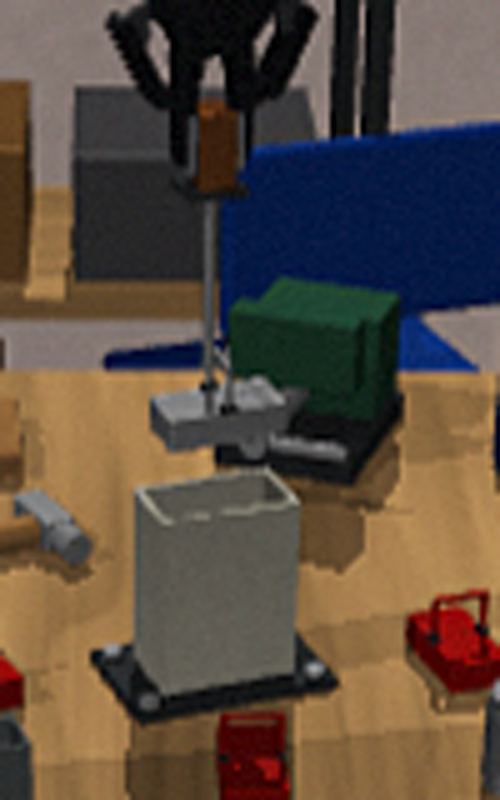

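View pics/w9.png

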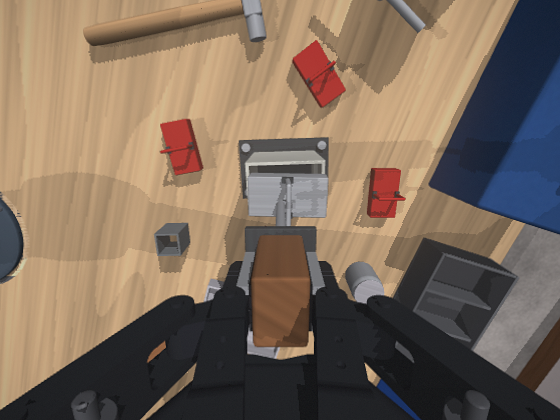

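```bash
python3 - <<'E'
from h import *
robot.move_straight([.533,.14,.36],vel=.12,attitude=[np.pi,0,.17]); st()
robot.move_straight([.533,-.0215,.34],vel=.12,attitude=[np.pi,0,.03]); st()
robot.move_straight([.533,-.0215,.26],vel=.1); robot.sleep(.3); st()
grab('side','s10'); crop(load('s10'),225,335,90,250,4,'c15'); grab('wrist','w10')
E
```

```text
t 24.66 p [0.5327 0.1411 0.3602] r [-3.141 -0.     0.172] F [ 0.06  0.21 -4.62] o 0.271
 t 26.17 p [ 0.533  -0.0203  0.3402] r [-3.141 -0.     0.032] F [-0.15  0.7  -4.41] o 0.274
 t 27.42 p [ 0.5332 -0.0215  0.2604] r [ 3.141e+00 -1.000e-03  3.000e-02] F [ 0.22 -0.38 -4.55] o 0.272
```

View pics/c15.png

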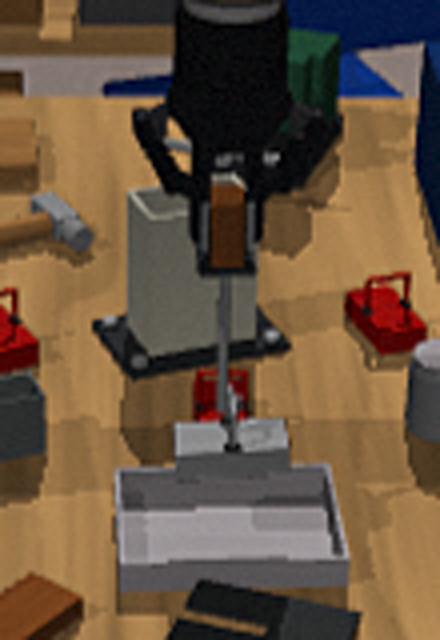

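View pics/w10.png

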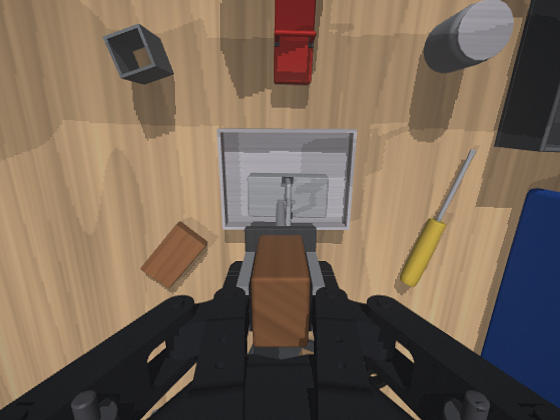

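```bash
python3 - <<'E'
from h import *
f=load('w10')
for v in (182,195,208):
  print([tuple(np.round(px2w(f,u,v),4)) for u in (255,265,310,322)])
P=[px2w(f,u,v) for u in list(range(252,272))+list(range(305,324)) for v in range(180,214,3)]
P=np.array([p for p in P if .085<p[2]<.12]); A=np.c_[P[:,:2]-P[:,:2].mean(0),np.ones(len(P))]
print(len(P),np.linalg.lstsq(A,P[:,2],rcond=None)[0])
E
```

```text
[(np.float64(0.5061), np.float64(-0.0063), np.float64(0.0943)), (np.float64(0.5165), np.float64(-0.0057), np.float64(0.0954)), (np.float64(0.5629), np.float64(-0.004), np.float64(0.0971)), (np.float64(0.5752), np.float64(-0.0035), np.float64(0.0978))]
[(np.float64(0.5062), np.float64(-0.0201), np.float64(0.0945)), (np.float64(0.5167), np.float64(-0.0198), np.float64(0.0943)), (np.float64(0.5638), np.float64(-0.0179), np.float64(0.0965)), (np.float64(0.5761), np.float64(-0.0171), np.float64(0.0982))]
[(np.float64(0.5062), np.float64(-0.0347), np.float64(0.0935)), (np.float64(0.5169), np.float64(-0.034), np.float64(0.0947)), (np.float64(0.5646), np.float64(-0.0318), np.float64(0.0974)), (np.float64(0.5773), np.float64(-0.0315), np.float64(0.0971))]
466 [0.04440606 0.01436182 0.0960266 ]
```

```bash
python3 - <<'E'
from h import *
y=-.0215
robot.move_straight([.533,y,.200],vel=.06); st()
for x,z in [(.533,.196),(.533,.194),(.534,.193),(.535,.192),(.5352,.190),(.5352,.1865)]:
    r=robot.move_straight([x,y,z],vel=.012); st(r)
f=grab('wrist','w11'); crop(f,200,370,100,260,4,'c16')
P=np.array([px2w(f,u,v) for u in range(240,340,4) for v in range(140,205,5)])
P=P[(P[:,2]>.02)&(P[:,2]<.036)]; A=np.c_[P[:,:2]-P[:,:2].mean(0),np.ones(len(P))]
print(len(P),P.mean(0),np.linalg.lstsq(A,P[:,2],rcond=None)[0])
E
```

```text
t 28.67 p [ 0.5334 -0.0214  0.2004] r [-3.142e+00 -1.000e-03  3.000e-02] F [ 0.89  0.19 -4.42] o 0.269
False t 29.15 p [ 0.533  -0.0215  0.1959] r [-3.142  0.     0.03 ] F [ 0.41  0.44 -4.79] o 0.275
False t 29.47 p [ 0.5329 -0.0215  0.1939] r [3.142 0.    0.03 ] F [ 0.47  0.29 -5.48] o 0.27
False t 29.73 p [ 0.5342 -0.0214  0.1931] r [-3.142 -0.     0.03 ] F [-0.17  0.2  -4.37] o 0.269
False t 30.0 p [ 0.5353 -0.0214  0.1923] r [-3.142e+00 -1.000e-03  3.000e-02] F [-0.45  0.22 -2.49] o 0.269
False t 30.32 p [ 0.5353 -0.0215  0.19  ] r [-3.142 -0.     0.03 ] F [ 0.73  0.26 -1.02] o 0.27
False t 30.76 p [ 0.5353 -0.0215  0.1864] r [-3.141 -0.     0.03 ] F [-0.37 -0.28 -1.99] o 0.275
93 [ 0.53958855 -0.01133068  0.02901398] [-0.00167186  0.0150592   0.02901398]
```

View pics/c16.png

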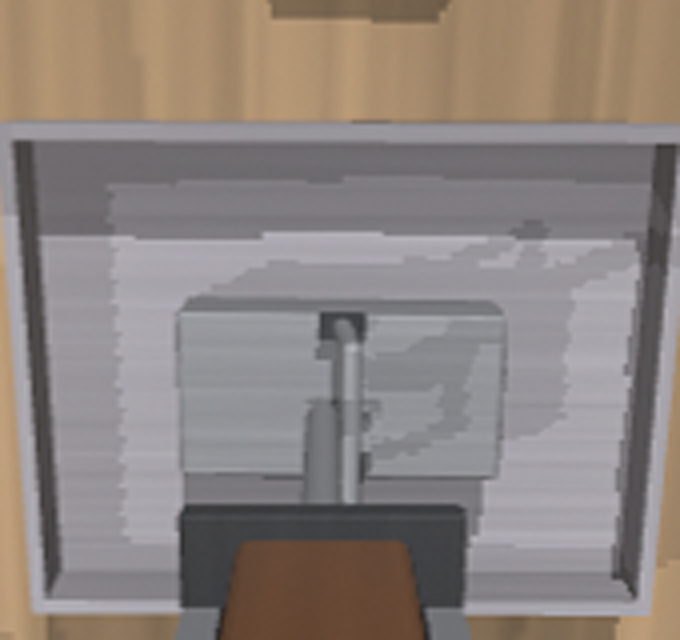

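```bash
python3 - <<'E'
from h import *
y=-.0215; u=np.array([np.cos(.03),np.sin(.03)])
print(robot.move_straight([.5352,y,.181],vel=.02,contact_N=3)); st()
p=np.array([.5352,y])-u*.027
print(robot.move_straight([*p,.181],vel=.03,contact_N=3)); st()
f=grab('wrist','w12'); crop(f,200,370,100,260,4,'c17')
E
```

```text
False
 t 31.23 p [ 0.5352 -0.0215  0.1808] r [-3.141  0.     0.03 ] F [ 0.34 -0.43 -2.14] o 0.27
False
 t 32.28 p [ 0.5084 -0.0223  0.1811] r [-3.142 -0.     0.03 ] F [-0.83  0.3  -1.47] o 0.272
```

View pics/c17.png

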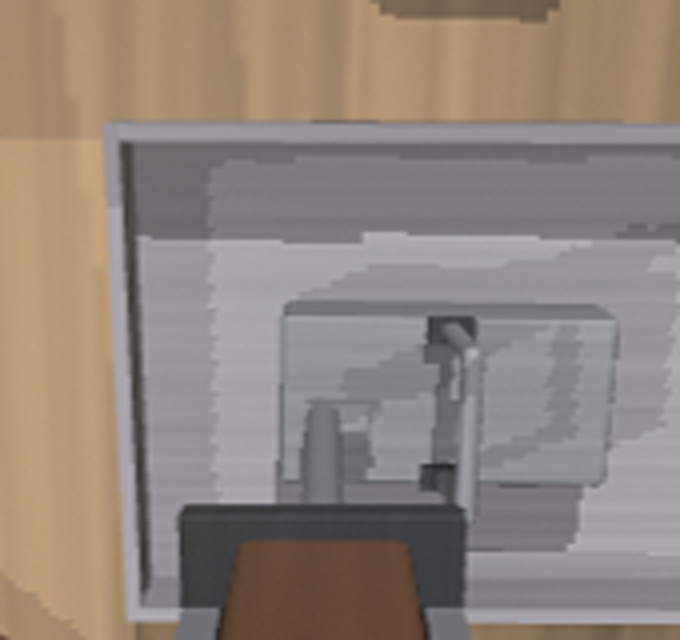

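```bash
python3 - <<'E'
from h import *
y=-.0215; u=np.array([np.cos(.03),np.sin(.03)]); q=np.array([.5352,y])-u*.027
print(robot.move_straight([*q,.22],vel=.08,contact_N=3)); 
robot.move_straight([*q,.36],vel=.2); st()
p=np.array([.5385,-.3104,.163]); d=np.array([np.cos(.34),-np.sin(.34),0])
robot.goto(p+[0,0,.19]-d*.09,[np.pi,0,-.34]); st()
robot.move_straight(p+[0,0,.009]-d*.09,vel=.15); robot.sleep(.2); st()
grab('side','s13'); crop(load('s13'),220,330,190,310,5,'c18'); grab('wrist','w13')
E
```

```text
False
 t 33.83 p [ 0.5074 -0.0226  0.3587] r [3.141e+00 2.000e-03 3.000e-02] F [ 0.68  0.37 -2.72] o 0.275
 t 34.86 p [ 0.4544 -0.2782  0.353 ] r [-3.14  -0.    -0.336] F [ 1.28  1.68 -1.69] o 0.273
 t 36.42 p [ 0.4539 -0.2806  0.1726] r [ 3.141e+00 -1.000e-03 -3.400e-01] F [-0.37 -0.28 -2.03] o 0.273
```

View pics/c18.png

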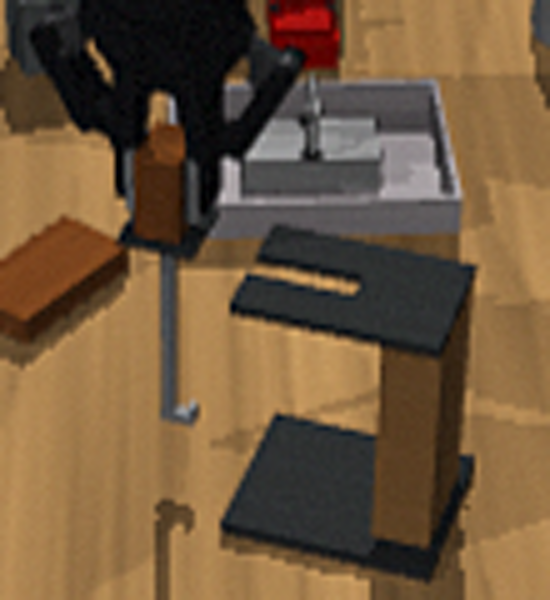

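View pics/w13.png

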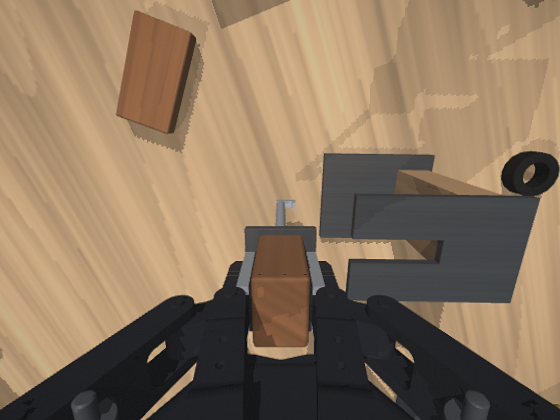

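```bash
python3 - <<'E'
from h import *
p=np.array([.5385,-.3104,.163]); d=np.array([np.cos(.34),-np.sin(.34),0]); e=p-d*.004
print(robot.move_straight(e+[0,0,.009],vel=.07,contact_N=6)); st()
for z in (.004,.002,.001,0,-.001,-.002):
    r=robot.move_straight(e+[0,0,z],vel=.015); s=st(r)
    if s['wrist_force'][2]>0.5: break
grab('side','s14'); crop(load('s14'),220,330,190,310,5,'c19')
E
```

```text
False
 t 37.89 p [ 0.5343 -0.309   0.172 ] r [ 3.141  0.    -0.34 ] F [ 0.82  0.55 -2.03] o 0.274
False t 38.38 p [ 0.5346 -0.3091  0.1669] r [-3.142  0.    -0.34 ] F [-1.27 -0.32 -1.94] o 0.274
False t 38.66 p [ 0.5347 -0.309   0.1649] r [-3.142  0.    -0.34 ] F [ 0.05  0.36 -1.37] o 0.273
False t 38.91 p [ 0.5347 -0.3091  0.1639] r [-3.142  0.    -0.34 ] F [-0.6  -0.55 -1.44] o 0.273
False t 39.16 p [ 0.535  -0.3091  0.1634] r [ 3.141e+00 -1.000e-03 -3.400e-01] F [-0.17 -0.3   1.15] o 0.27
```

View pics/c19.png

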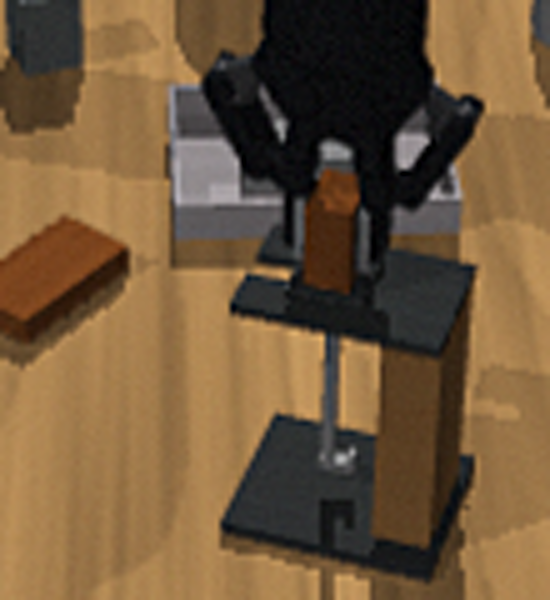

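Seated on the tines. Release and withdraw.

```bash
python3 - <<'E'
from h import *
robot.grip(1.0); st()
p=robot.sense()['tcp_pos']
robot.move_straight([p[0],p[1],.25],vel=.1)
robot.move_straight([p[0],p[1],.36],vel=.2); robot.sleep(.8); st()
f=grab('wrist','w15'); crop(f,180,380,90,260,4,'c20')
g=grab('side','s15'); crop(g,220,330,190,310,5,'c21')
E
```

```text
t 39.83 p [ 0.5347 -0.3091  0.163 ] r [-3.142  0.    -0.34 ] F [0.36 0.36 0.38] o 1.004
 t 42.35 p [ 0.5347 -0.3091  0.36  ] r [ 3.142 -0.    -0.34 ] F [0.38 0.21 0.72] o 1.002
```

View pics/c20.png

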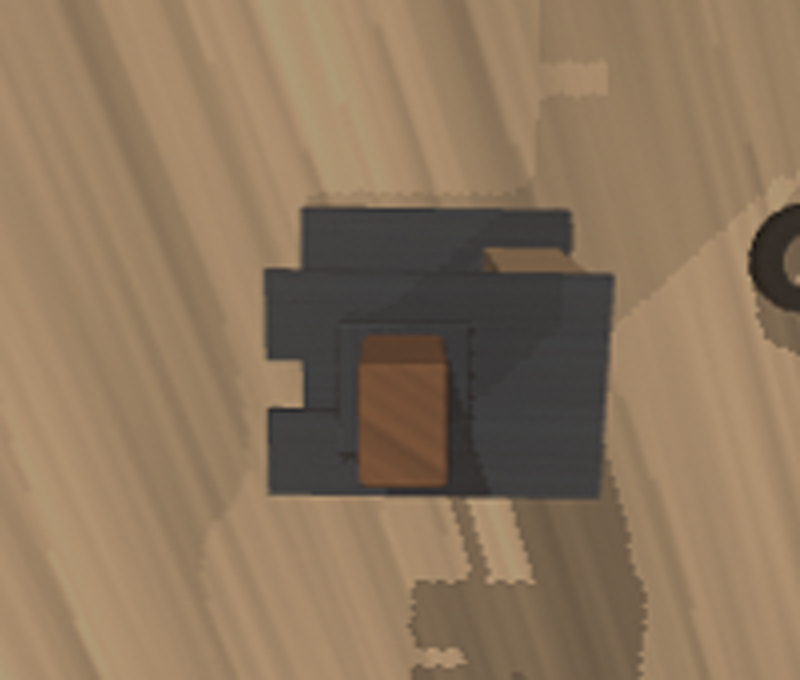

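View pics/c21.png

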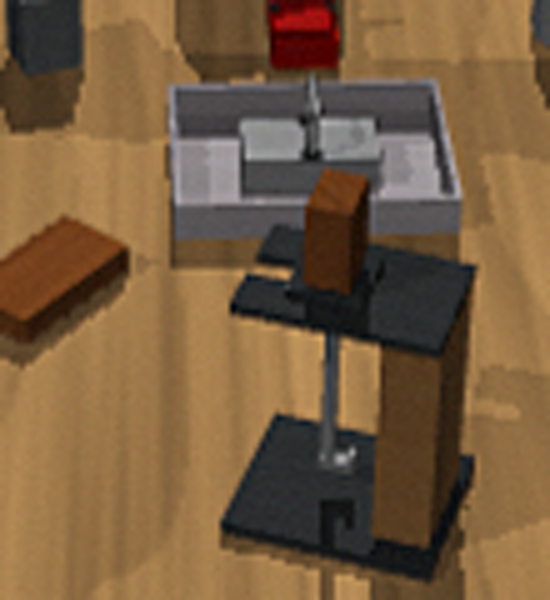

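View pics/s15.png

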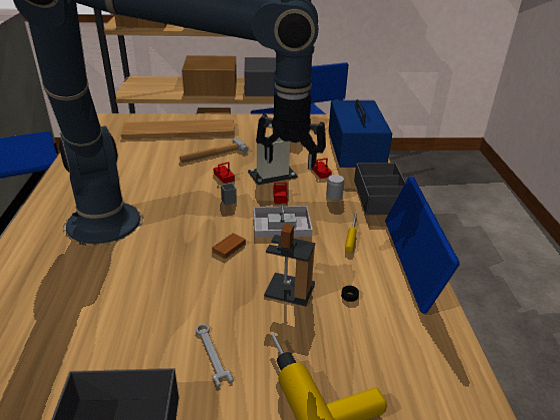

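```bash
python3 - <<'E'
from h import *
robot.close_job(); st()
E
```

```text
the job is handed in; nothing more can be done
the job is handed in; nothing more can be done
```

The job is done and handed in. I handed it in shortly after 42.4 s on the robot's clock, and no verdict was reported.

- **Fishing:** I gripped the picker by its handle, lowered the hook beside the bail, which was almost upright, and slid it under the bar. The block came out of the upright hanging at a tilt of about 0.04 rad.
- **Placing:** I set it down in the tray with the hook following the bar sideways. Then I backed the hook out, hung the picker in its fork and let go.
- **Forces:** No contact stop tripped. The wrist readings I took showed about 3 N of block weight, with no pushes of more than about 1.5 N beyond it and the picker's own weight. I did not measure the contact forces themselves.

My last checks:

- **Block:** it was flat on the tray floor near the centre. Depth readings just before unhooking gave a tilt of about 0.015 rad and an underside about 5 mm above the bench, against a 4 mm floor. Afterwards I checked it only by eye, in the last side picture.
- **Picker:** it was upright in the slot with its flange on the tines, about 3 mm from the fork's zero position by the arm's reading.
- **Everything else:** the gripper was open and 0.2 m above the handle, touching nothing. No bystander in view looked moved.

No check failed. One tray reading disagreed because a finger hid one of its corners, so I used the other corners and the top view instead.

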